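# Tuck the front cover of a medal tray under its lapped rear leaf and hold it pressed

## Robot

A 7-joint arm with a two-finger parallel gripper is mounted at the origin on the work surface. World frame = base frame: x ahead of the robot, y to its left, z up, the work surface at z = 0. Lengths are in m, angles in rad, forces in N, time in s.
With the tool pointing down it reaches from about 0.425 to 1.025 m from the base axis. Payload 9.4 kg.
Tool frame: the origin (TCP) lies on the centre line of the jaws, within the pads' length; the fingertips stand 22 mm ahead of it and the grasp point (between the pads) lies 3 mm ahead of it; z points along the fingers, y is the line along which they close (so a half turn about z gives the same grasp; the last joint's range is limited). The gripper opens to 93 mm and grips with 3 to 60 N. Pads are 15 mm wide; open, the fingers measure 128 mm over their backs; the gripper's body (75 mm by 188 mm) begins 65 mm behind the grasp point.
Start: joints at [1.087, 0.599, -0.003, 1.599, 0.002, 0.943, -0.08], TCP at [0.287, -0.666, 0.241] pointing down, gripper open.
Joint ranges: [-2.57, 2.57], [-0.35, 1.97], [-1.29, 1.29], [0.11, 2.56], [-1.05, 4.19], [0.11, 1.86], [-2.63, 2.63]. Speed limits (rad/s): [2.22, 2.22, 3.01, 3.01, 3.14, 3.14, 3.14].

## Interface

Orientations are given as a 3x3 rotation matrix whose columns are the frame's x, y, z axes.
In Python, from bench import * gives the robot as it stands.
- The arm moves only by the tool jog_arm, never from a script. Its argument "motion" is a list that holds one entry, the list of rows, each a list of 4 numbers: the shift along the tool's x, y, z in cm, then the turn about the tool's z in rad. In form: [[[tx, ty, tz, yaw], ...]]. A call has 1 to 12 rows; each row is the pose to reach, as a shift and turn from the pose commanded when the call began, along the tool's axes at that moment; what a row does not reach only later rows make up. A row lasts 1/8 s, in which the tool goes at most 62.5 mm and 10.7 degrees, less where a joint would pass 70% of its speed; a pose out of reach is approached as far as the arm can. A call with a gripper value outside its range is refused whole. "claw" is the finger opening in cm, from 0 to 9.3, set as the call begins (left out, the last holds). The fingers move at their own pace and stop on an object; "newtons" is the grip in N (left out, the last holds). Time passes only in rows, so rows that repeat a pose let the fingers close. It gives the time, the measured TCP pose, the force, the opening and the grip force at its end, in the units of the state.
- state(): the state, without advancing time (a new reading comes with each control period).
- capture(name): name is "side" or "top" or "wrist"; returns the picture (480x640x3 uint8, blue, green, red); there is no depth.
- camera_info(name): a dict with "camera_matrix" (3x3 intrinsics, pixels), "R" (3x3) and "t" (3): a world point X has camera coordinates R X + t. Camera axes: x right, y down, z forward; pixel columns grow to the right and rows downward; lengths in m; the calibration is good to about 2 mm. A picture is of the moment at which its call begins: read the wrist's pose just before it. camera_info takes no time and is no camera call; for the wrist camera it gives the pose at the moment of the call.
- close_job(): hands the job in; it is judged then, once.
The state is a dict: "time": time; "joint_positions": joint angles; "dq": joint speeds; "joint_efforts": joint torques, N m; "eef_pos": TCP position; "eef_rot": TCP orientation; "contact_force": force on the tool from outside, world axes, zero at the start; "wrist_torque": the same for the moment, N m; "finger_gap": opening from 0.0 (shut) to 1.0 (fully open); "gripper_force": force on a finger pad.
Only numpy, scipy, OpenCV 4.12 (cv2) and the standard library are available. Lean on these libraries where they do the work, as an engineer would, in place of code of your own. Each camera call takes 0.05 s, during which the arm holds its last target. There are 200 camera calls.

## Task

Close the medal display tray so that I can lock it: take the loose clear cover by its bar handle, slide its plain long edge in under the overlapping edge of the hinged rear leaf without lifting that leaf, and push it fully home against the tray's cross bar, its sides even with the tray's sides. Then lay it flat on the tray's rim and keep it pressed down firmly with a steady push of about 10 N (a kilogram's worth): finish while still holding it there, do not let go. Leave the medal cases, the loupe and the lamp alone.

Things in the scene. Friction and masses are not known exactly. Their poses are not given: they have to be found in the camera images.
- tray: dark wooden medal tray, 290 (x) x 236 (y) mm, fixed. Origin: centre of its underside, on the table; x from its front (round lock, robot side) to its hinged rear, y left, z up. Front half (x -145 to 0): open compartments, flat rim top at z 50 mm, no raised lip; front wall 14, side walls 18 mm thick. Rear half (x 0 to 145): walls 61 mm high
- bar_foot (a point): on the tray at x 0, y 0, z 50 mm, axes as the tray's: middle of the foot of the cross bar's front face. The bar crosses the whole tray at the start of its rear half, 61 mm high, 11 mm above the front rim: the stop for the cover. Cover home: its origin at tray x -70, y 0, z 50 mm, axes parallel to the tray's
- lap_edge (a point): on the clear hinged rear leaf: middle of the lower side of its free front edge (tray x -28, y 0, z 61 mm when closed; rises as the leaf is lifted). Leaf: sheet 171 x 224 x 5 mm, aluminium edging, 0.22 kg, hinged at the tray's rear: about 1 N at its edge lifts it. It laps 28 mm over the front half, leaving a slot 11 mm high and 28 mm deep for the 5 mm cover
- cover: Loose front cover: clear rigid sheet 140 (x) x 224 (y) x 5 (z) mm with thin aluminium edging, 0.15 to 0.31 kg, lying flat on the table with its handle up. Origin: centre of its underside. x points from its handle side to the plain long edge that goes under the leaf
- cover_handle (a point): centre of the cover's bar handle (cover x = -40, y = 0, z = 17 mm): straight solid aluminium bar, 10 mm thick (along cover x), 110 mm long (along cover y), standing 24 mm up from the sheet (from 5 to 29 mm above the cover's underside)
- cover_edge (a point): middle of the lower side of the cover's plain long edge (cover x = 70, y = 0, z = 0)
- case_stack: bystander: three square clear medal cases as one stack, 76 x 76 x 66 mm; origin: centre of its underside
- case_single: bystander: one square clear medal case, 76 x 76 x 22 mm; origin: centre of its underside
- loupe: bystander: round stand loupe, 40 mm across, 41 mm high; origin: centre of its underside
- lamp: bystander: small lamp on a round foot 84 mm across, 167 mm high, at the left of the work; origin: centre of its underside

How it is judged:
By the outcome, as a careful person would: the job done as asked, in the order asked, and still so for the second after the job is handed in, while the arm keeps its last pose, push and grip.
It also fails if it takes over 48 s, if anything falls off the work surface, if the arm or the gripper's body presses on something with over 40 N, if the wrist force passes 120 N, or if a joint passes its speed limit or range.

## Working session

There is one attempt and no reset: what is moved stays moved. The work goes in short steps, Python scripts to look and compute and a tool call to move; the robot and the scene stay as the last step left them, time stands still between calls to the robot, and variables do not carry over. Pictures are saved under pics/ and viewed, at most 10 in all, crops included, and the job is handed in when it is done.

Besides the shell and the picture viewer there is one more tool, called after ">>>" as name(argument=value, ...), one argument or row to a line, values as JSON. jog_arm: Moves the arm, as the interface text tells. Its arguments: {"type":"object","properties":{"motion":{"type":"array","items":{"type":"array","items":{"type":"array","items":{"type":"number"}}}},"claw":{"type":"number"},"newtons":{"type":"number"}},"required":["motion"]}

```bash
mkdir -p pics; python3 - <<'E'
from bench import *
import cv2
for n in ("top","side"):
    cv2.imwrite(f"pics/{n}0.png",capture(n)); c=camera_info(n); print(n,c["camera_matrix"],c["R"],c["t"])
s=state(); print(s["time"],s["eef_pos"],s["eef_rot"],s["contact_force"])
E
```

```text
top [[444.42464977   0.         317.07649854]
 [  0.         444.42464977 242.85064231]
 [  0.           0.           1.        ]] [[-0.0178635  -0.99983743  0.00244973]
 [-0.99385006  0.01748862 -0.10934444]
 [ 0.10928382 -0.00438794 -0.9940009 ]] [0.02238673 0.58581198 1.19931869]
side [[543.15487786   0.         319.74231122]
 [  0.         543.15487786 236.62815291]
 [  0.           0.           1.        ]] [[ 9.98548832e-01 -5.38507828e-02 -5.68005318e-04]
 [-3.23970077e-02 -5.92241869e-01 -8.05108690e-01]
 [ 4.30193367e-02  8.03958744e-01 -5.93127031e-01]] [-0.59715076  0.07564266  1.59810671]
0.1 [ 0.28669913 -0.66548035  0.23986372] [[ 9.18366100e-01  3.95731337e-01 -6.44586401e-04]
 [ 3.95731843e-01 -9.18365341e-01  1.18686580e-03]
 [-1.22285820e-04 -1.34506068e-03 -9.99999088e-01]] [-0.10812328  0.24384902 -0.29386009]
```

View pics/top0.png

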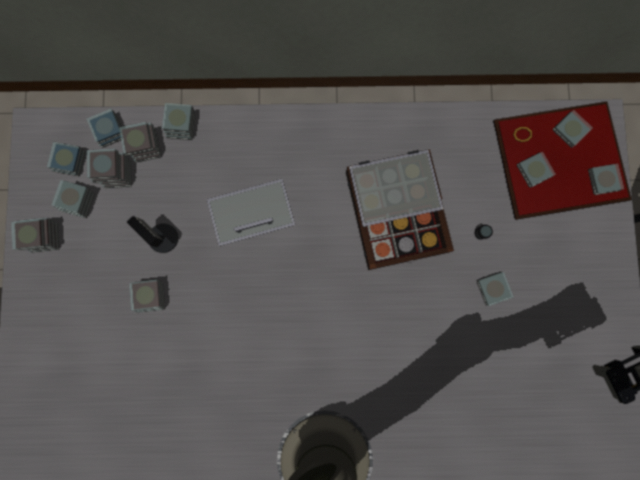

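View pics/side0.png

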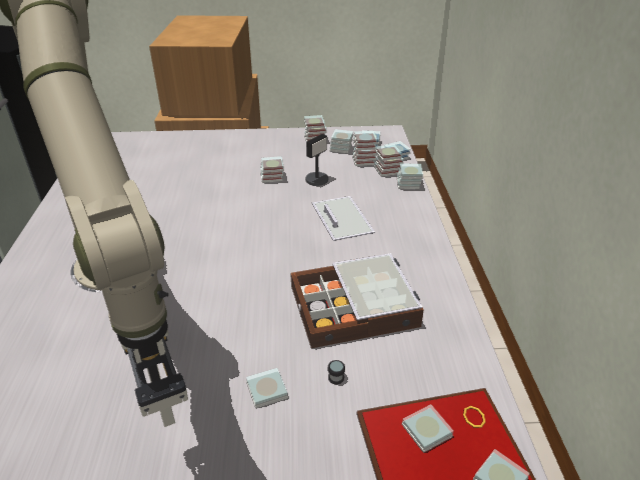

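The top view shows the cover with corners near (208,199), (284,181), (295,224) and (219,244), and its handle from (236,232) to (272,221). The tray's front rim runs from (369,269) to (453,249), with the lock side toward the robot. The lamp is left of the cover, and the loupe and single case are right of the tray.

```bash
cat > h.py <<'E'
from bench import *
import numpy as np, cv2
def px2w(ci,uv,z):
    K,R,t=[np.array(ci[k]) for k in("camera_matrix","R","t")]
    d=R.T@np.linalg.inv(K)@np.array([uv[0],uv[1],1.]); o=-R.T@t
    return o+d*(z-o[2])/d[2]
def w2px(ci,X):
    K,R,t=[np.array(ci[k]) for k in("camera_matrix","R","t")]
    p=K@(R@np.array(X)+t); return p[:2]/p[2]
E
python3 - <<'E'
from h import *
c=camera_info("top")
C=[px2w(c,p,.005) for p in[(208,199),(284,181),(295,224),(219,244)]]
for p in C: print(p.round(3))
print("ctr",np.mean(C,0).round(3),[np.linalg.norm(C[i]-C[(i+1)%4]).round(3) for i in range(4)])
v=C[0]-C[1]; print("cover y dir yaw",np.arctan2(-v[0],v[1]))
h=[px2w(c,p,.029) for p in[(236,232),(272,221)]]; print("handle",h,np.mean(h,0))
T=[px2w(c,p,.05) for p in[(369,269),(453,249)]]; v=T[0]-T[1]
print("tray",T,np.linalg.norm(v),"yaw",np.arctan2(-v[0],v[1]))
B=[px2w(c,p,.066) for p in[(347,163),(430,150),(442,211),(361,226)]];print("leaf",B)
for n in[(484,231),(495,288)]:print(px2w(c,n,.03))
w=camera_info("wrist");s=state();E=np.array(s["eef_rot"]);R=np.array(w["R"]);t=np.array(w["t"])
print("wristcam in tool",E.T@(-R.T@t-s["eef_pos"]),E.T@R.T,w["camera_matrix"])
E
```

```text
[0.721 0.322 0.005]
[0.77  0.104 0.005]
[0.644 0.074 0.005]
[0.591 0.289 0.005]
ctr [0.681 0.197 0.005] [np.float64(0.223), np.float64(0.129), np.float64(0.222), np.float64(0.134)]
cover y dir yaw 0.22062567958864784
handle [array([0.62081464, 0.23712682, 0.029     ]), array([0.65004177, 0.13673151, 0.029     ])] [0.6354282  0.18692917 0.029     ]
tray [array([ 0.51029665, -0.12752152,  0.05      ]), array([ 0.56074901, -0.35839025,  0.05      ])] 0.2363171902259839 yaw 0.21515025824488554
leaf [array([ 0.80172817, -0.07404043,  0.066     ]), array([ 0.83460536, -0.30398873,  0.066     ]), array([ 0.66347483, -0.32881993,  0.066     ]), array([ 0.62616383, -0.10751182,  0.066     ])]
[ 0.61137765 -0.45363475  0.03      ]
[ 0.45296737 -0.47456386  0.03      ]
wristcam in tool [ 0.07044535  0.00041206 -0.14358939] [[-5.49914025e-04 -9.68629197e-01 -2.48509911e-01]
 [ 9.99999843e-01 -5.58828140e-04 -3.46734100e-05]
 [-1.05288654e-04 -2.48509892e-01  9.68629353e-01]] [[359.43173788   0.         316.85473814]
 [  0.         359.43173788 242.30485812]
 [  0.           0.           1.        ]]
```

>>> jog_arm(
  motion=[
    [[4.6, -2.9, 0, -0.15], [9.2, -5.8, 0, -0.3], [13.8, -8.7, 0, -0.45], [18.4, -11.6, 0, -0.6], [23, -14.5, 0, -0.75], [27.6, -17.4, 0, -0.9], [32.2, -20.3, 0, -1.05], [36.8, -23.2, 0, -1.2], [41, -26.4, 0, -1.35], [41, -26.4, 0, -1.38], [41, -26.4, 0, -1.38]],
  ],
  claw=9.3,
)

```text
time: 1.48
eef_pos: [0.5584, -0.2618, 0.2402]
eef_rot: [[-0.213, 0.977, -0.001], [0.977, 0.213, -0.0], [-0.0, -0.001, -1.0]]
contact_force: [-0.2, -0.8, -0.1]
finger_gap: 1.002
gripper_force: 0.0
```

```bash
python3 - <<'E'
from h import *
import pickle
s=state();w=camera_info("wrist");pickle.dump(w,open("w1.pkl","wb"))
cv2.imwrite("pics/w1.png",capture("wrist"));print(s["time"],s["eef_pos"],s["eef_rot"],s["contact_force"],s["joint_positions"])
E
```

```text
1.475 [ 0.5583935  -0.26178364  0.24020974] [[-2.13315189e-01  9.76982849e-01 -1.06926518e-03]
 [ 9.76983434e-01  2.13315030e-01 -2.61566167e-04]
 [-2.74553247e-05 -1.10045041e-03 -9.99999394e-01]] [-0.21114796 -0.80711397 -0.06484554] [ 0.62360561  0.49696814 -0.4056706   1.83878977  0.25217879  0.85739438
  0.31034645]
```

View pics/w1.png

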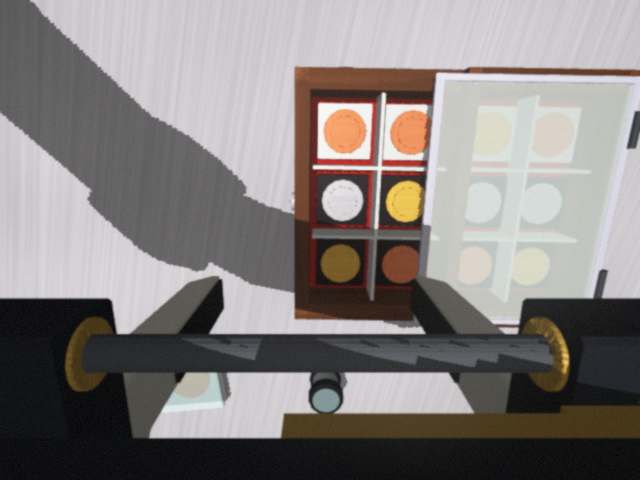

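The wrist view shows the tray's front-rim corners at about (295,67) and (295,319). The left rim runs along row ~67–70, and the leaf's front-left corner is at (437,73). The slant of the leaf edge is keystone from the camera tilt.

```bash
python3 - <<'E'
from h import *
import pickle
w=pickle.load(open("w1.pkl","rb"));im=cv2.imread("pics/w1.png");g=cv2.GaussianBlur(cv2.cvtColor(im,6),(3,3),0).astype(float)
# front outer edge: col of strongest drop per row (lit zone), left side: row of strongest drop per col
P=[]
for r in list(range(80,180,5)):
    d=np.diff(g[r,280:312]);P.append((280.5+np.argmin(d),r))
Q=[]
for c in range(305,425,5):
    d=np.diff(g[55:85,c]);Q.append((c,55.5+np.argmin(d)))
L=[]
for r in range(90,200,5):
    d=np.diff(g[r,410:445]);L.append((410.5+np.argmax(d),r))
print(P[::5],Q[::6],L[::5])
def fit(P,z):
    W=np.array([px2w(w,p,z)[:2] for p in P]); v=cv2.fitLine(W.astype(np.float32),cv2.DIST_HUBER,0,.001,.001).ravel(); return v
f=fit(P,.05);l=fit(Q,.05);e=fit(L,.066)
for n,v in(("front",f),("left",l),("leaf",e)):print(n,v,np.arctan2(v[1],v[0]))
s=np.linalg.solve(np.c_[f[:2],-l[:2]],l[2:]-f[2:]);FL=f[2:]+s[0]*f[:2];print("FL corner",FL)
FR=px2w(w,(295,319),.05);print("FR",FR,np.linalg.norm(FR[:2]-FL))
E
```

```text
[(np.float64(294.5), 80), (np.float64(294.5), 105), (np.float64(294.5), 130), (np.float64(294.5), 155)] [(305, np.float64(66.5)), (335, np.float64(66.5)), (365, np.float64(67.5)), (395, np.float64(67.5))] [(np.float64(434.5), 90), (np.float64(432.5), 115), (np.float64(429.5), 140), (np.float64(427.5), 165), (np.float64(425.5), 190)]
front [ 0.19763175 -0.98027635  0.52234584 -0.18150897] -1.3718549
left [ 0.98092     0.19441162  0.56352866 -0.12056735] 0.19565761
leaf [ 0.19490352 -0.98082244  0.6381461  -0.16848901] -1.3746372
FL corner [ 0.5121139 -0.1307574]
FR [ 0.5591351  -0.36142105  0.05      ] 0.23540753208000115
```

>>> jog_arm(
  motion=[
    [[5.3, 2.2, 0, 0], [10.6, 4.3, 0, 0], [15.9, 6.5, 0, 0], [21.1, 8.7, 0, 0], [26.4, 10.8, 0, 0], [31.7, 13, 0, 0], [37, 15.1, 0, 0], [42.2, 17.3, 0, 0], [42.2, 17.3, 0, 0], [42.2, 17.3, 0, 0]],
  ],
)

```text
time: 2.78
eef_pos: [0.6377, 0.186, 0.2401]
eef_rot: [[-0.212, 0.977, -0.001], [0.977, 0.212, -0.002], [-0.001, -0.001, -1.0]]
contact_force: [0.1, 0.2, 0.2]
finger_gap: 0.999
gripper_force: 0.0
```

```bash
python3 - <<'E'
from h import *
import pickle
s=state();w=camera_info("wrist");pickle.dump((s,w),open("w2.pkl","wb"))
cv2.imwrite("pics/w2.png",capture("wrist"));print(s["time"],s["eef_pos"],s["eef_rot"],s["contact_force"],s["joint_positions"])
E
```

```text
2.775 [0.6376866  0.186036   0.24014608] [[-2.11896317e-01  9.77291975e-01 -5.89079824e-04]
 [ 9.77291168e-01  2.11895210e-01 -1.54676092e-03]
 [-1.38681384e-03 -9.03455452e-04 -9.99998630e-01]] [0.13488892 0.21867888 0.24843899] [-0.10167952  0.55553616 -0.41279282  1.72899234  0.27167809  0.91496633
 -0.41291727]
```

View pics/w2.png

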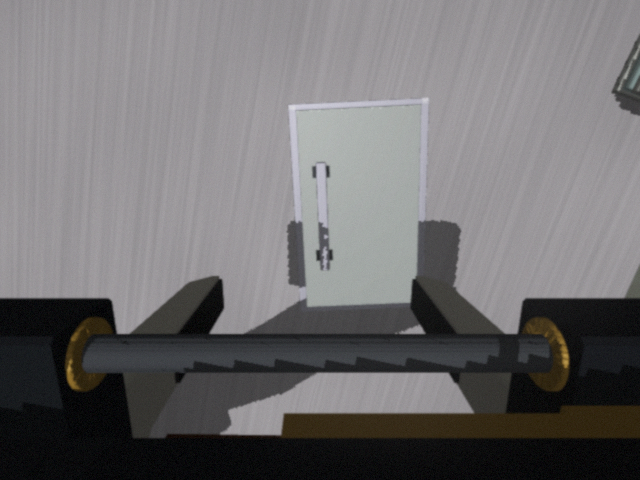

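The cover's corners are at about (290,105), (428,98), (418,303) and (303,306). The handle's top runs from (321,163) to (324,270).

```bash
python3 - <<'E'
from h import *
import pickle
s,w=pickle.load(open("w2.pkl","rb"));E=np.array(s["eef_rot"])
C=[px2w(w,p,.005) for p in[(290,105),(428,98),(418,303),(303,306)]]
print([np.linalg.norm(C[i]-C[(i+1)%4]).round(4) for i in range(4)],"ctr",np.mean(C,0))
for a,b in((0,1),(3,2)):v=C[b]-C[a];print("yaw",np.arctan2(v[1],v[0]))
for a,b in((3,0),(2,1)):v=C[b]-C[a];print("yaw",np.arctan2(-v[0],v[1]))
h=[px2w(w,p,.029) for p in[(321,163),(324.5,270)]];v=h[0]-h[1];m=np.mean(h,0)
print("handle",m,np.linalg.norm(v),np.arctan2(-v[0],v[1]))
y=np.arctan2(*(C[1]-C[0])[1::-1]);
c=np.mean(C,0);print("handle from sheet",c[:2]-.04*np.array([np.cos(.245),np.sin(.245)]))
print("in tool cm",E.T@(m-s["eef_pos"])*100)
E
```

```text
[np.float64(0.1363), np.float64(0.2183), np.float64(0.1309), np.float64(0.2157)] ctr [0.68254609 0.20213087 0.005     ]
yaw 0.2605257390263336
yaw 0.24155912865063753
yaw 0.26308068672285
yaw 0.23819770969276322
handle [0.64482324 0.18941747 0.029     ] 0.10878085647885394 0.24934844477798981
handle from sheet [0.6437406  0.19242861]
in tool cm [ 0.20852796  0.78818634 21.11363552]
```

>>> jog_arm(
  motion=[
    [[0.3, 0.75, 4.5, -0.037], [0.3, 0.75, 9.5, -0.037], [0.3, 0.75, 14.5, -0.037], [0.3, 0.75, 18, -0.037], [0.3, 0.75, 19.8, -0.037], [0.3, 0.75, 20.8, -0.037], [0.3, 0.75, 20.8, -0.037], [0.3, 0.75, 20.8, -0.037]],
  ],
)

```text
time: 3.82
eef_pos: [0.6449, 0.1928, 0.0339]
eef_rot: [[-0.25, 0.968, 0.002], [0.968, 0.25, 0.001], [0.0, 0.002, -1.0]]
contact_force: [0.6, 0.2, 0.3]
finger_gap: 1.002
gripper_force: 0.0
```

>>> jog_arm(
  motion=[
    [[0, 0, 0, 0], [0, 0, 0, 0], [0, 0, 0, 0], [0, 0, 0, 0], [0, 0, 0, 0], [0, 0, 0, 0], [0, 0, 0, 0], [0, 0, 0, 0]],
  ],
  claw=0,
  newtons=45,
)

```text
time: 4.82
eef_pos: [0.6441, 0.1927, 0.0326]
eef_rot: [[-0.25, 0.968, -0.0], [0.968, 0.25, -0.0], [-0.0, -0.0, -1.0]]
contact_force: [0.0, 0.1, 0.4]
finger_gap: 0.187
gripper_force: 0.0
```

>>> jog_arm(
  motion=[
    [[0, 0, 0, 0], [0, 0, 0, 0], [0, 0, 0, 0], [0, 0, 0, 0]],
  ],
)

```text
time: 5.32
eef_pos: [0.6436, 0.1925, 0.0325]
eef_rot: [[-0.25, 0.968, -0.001], [0.968, 0.25, -0.0], [-0.0, -0.001, -1.0]]
contact_force: [-3.6, -0.8, 2.7]
finger_gap: 0.105
gripper_force: 45.0
```

>>> jog_arm(
  motion=[
    [[0, 0, -1, 0], [0, 0, -3, 0], [0, 0, -6.5, 0], [0, 0, -10, 0], [0, 0, -12, 0], [0, 0, -12, 0]],
  ],
)

```text
time: 6.08
eef_pos: [0.6451, 0.1928, 0.1546]
eef_rot: [[-0.25, 0.968, 0.003], [0.968, 0.25, 0.001], [0.0, 0.003, -1.0]]
contact_force: [0.5, 0.6, -3.2]
finger_gap: 0.106
gripper_force: 45.0
```

>>> jog_arm(
  motion=[
    [[-2.5, -1.4, 0, 0], [-6.5, -3.7, 0, 0.01], [-11, -6.4, 0, 0.02], [-15.6, -9, 0, 0.03], [-20.2, -11.7, 0, 0.04], [-24.8, -14.4, 0, 0.056], [-29.4, -17, 0, 0.056], [-33.9, -19.6, 0, 0.056], [-37.4, -21.7, 0, 0.056], [-39.7, -23, 0, 0.056], [-39.7, -23, 0, 0.056], [-39.7, -23, 0, 0.056]],
  ],
)

```text
time: 7.58
eef_pos: [0.5207, -0.2484, 0.1518]
eef_rot: [[-0.196, 0.981, -0.001], [0.981, 0.196, 0.001], [0.001, -0.001, -1.0]]
contact_force: [0.1, -0.6, -2.3]
finger_gap: 0.104
gripper_force: 45.0
```

```bash
python3 - <<'E'
from h import *
import pickle
s=state();w=camera_info("wrist");pickle.dump((s,w),open("w3.pkl","wb"))
cv2.imwrite("pics/w3.png",capture("wrist"));print(s["time"],s["eef_pos"],s["eef_rot"],s["contact_force"],s["wrist_torque"],s["joint_positions"])
E
```

```text
7.575 [ 0.52073442 -0.24841534  0.15184669] [[-1.96178137e-01  9.80567932e-01 -8.18533164e-04]
 [ 9.80567479e-01  1.96178973e-01  1.10927820e-03]
 [ 1.24830163e-03 -5.85010869e-04 -9.99999050e-01]] [ 0.0826537  -0.55597161 -2.28601371] [-0.02914907  0.02379213 -0.02246195] [ 0.63390467  0.56839251 -0.41656497  2.00332807  0.3697561   0.64399563
  0.17364074]
```

View pics/w3.png

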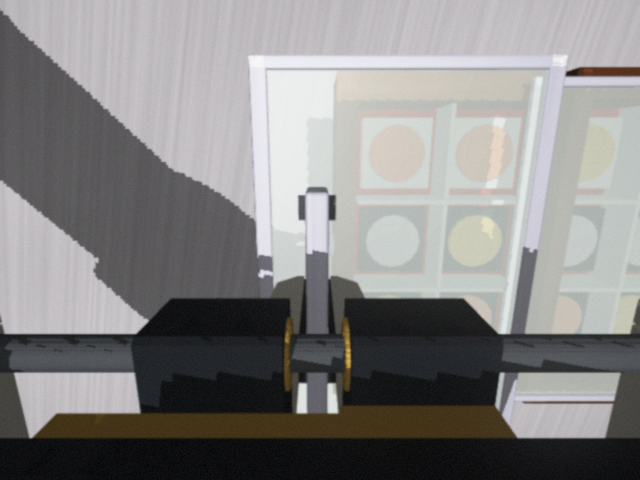

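The held cover's left edge is at row ~56, with corners at (250,57) and (566,56). The handle's left end is at about (317,190).

```bash
python3 - <<'E'
from h import *
import pickle
s,w=pickle.load(open("w3.pkl","rb"));E=np.array(s["eef_rot"]);p=np.array(s["eef_pos"])
for uv in[(250,57),(566,56),(258,160),(542,160)]:
    print(uv,((px2w(w,uv,p[2]-.0275)-p)@E*1000).round(1))
print("bar end",((px2w(w,(317,192),p[2]-.0035)-p)@E*1000).round(1))
print(w2px(w,p+E@np.array([-.112,.110,.0275])))
o=np.array([.5354,-.2463]);T=np.array([[.9807,.1957],[-.1957,.9807]])
print("TCP in tray (front mid orig)",T@(p[:2]-o)*1000,"yaw",np.arctan2(E[1,1],E[0,1]))
E
```

```text
(250, 57) [107.8 -27.1  27.7]
(566, 56) [108.1 110.   27.6]
(258, 160) [ 64.1 -25.4  27.6]
(542, 160) [ 64.1 106.4  27.5]
bar end [52.   1.9  3.6]
[501.45400356 468.09301313]
TCP in tray (front mid orig) [-14.79650867   0.79554451] yaw 0.19745967663392175
```

>>> jog_arm(
  motion=[
    [[0.2, 0, 2, 0], [0.2, 0, 4.5, 0], [0.2, 0, 6, 0], [0.2, 0, 6.4, 0], [0.2, 0, 6.4, 0], [0.2, 0, 6.4, 0]],
  ],
)

```text
time: 8.38
eef_pos: [0.5209, -0.2474, 0.0893]
eef_rot: [[-0.196, 0.981, 0.001], [0.981, 0.196, -0.0], [-0.001, 0.001, -1.0]]
contact_force: [0.2, -0.2, -3.0]
finger_gap: 0.105
gripper_force: 45.0
```

>>> jog_arm(
  motion=[
    [[0, 0, 0.1, 0], [0, 0, 0.2, 0], [0, 0, 0.3, 0], [0, 0, 0.4, 0], [0, 0, 0.45, 0], [0, 0, 0.45, 0], [0, 0, 0.45, 0]],
  ],
)

```text
time: 9.25
eef_pos: [0.5205, -0.2473, 0.0841]
eef_rot: [[-0.196, 0.981, -0.0], [0.981, 0.196, -0.0], [-0.0, -0.0, -1.0]]
contact_force: [0.2, -0.3, -2.2]
finger_gap: 0.103
gripper_force: 45.0
```

>>> jog_arm(
  motion=[
    [[0, 0, 0.05, 0], [0, 0, 0.1, 0], [0, 0, 0.15, 0], [0, 0, 0.2, 0], [0, 0, 0.2, 0], [0, 0, 0.2, 0]],
  ],
)

```text
time: 10.0
eef_pos: [0.5204, -0.2473, 0.0825]
eef_rot: [[-0.196, 0.981, 0.0], [0.981, 0.196, -0.0], [-0.0, 0.0, -1.0]]
contact_force: [-2.7, 0.4, 5.7]
finger_gap: 0.105
gripper_force: 45.0
```

```bash
python3 - <<'E'
from h import *
s=state();print(s["time"],s["eef_pos"],s["contact_force"],s["wrist_torque"])
im=capture("side");c=camera_info("side");u=w2px(c,[.6,-.25,.05]).astype(int);print(u)
x,y=u; cv2.imwrite("pics/s1.png",cv2.resize(im[y-80:y+80,x-105:x+105],None,fx=3.8,fy=3.75,interpolation=cv2.INTER_CUBIC))
E
```

```text
10.0 [ 0.52042966 -0.24732567  0.08246008] [-2.7070387   0.39728316  5.6862106 ] [0.12644033 0.4167697  0.028249  ]
[325 300]
```

View pics/s1.png

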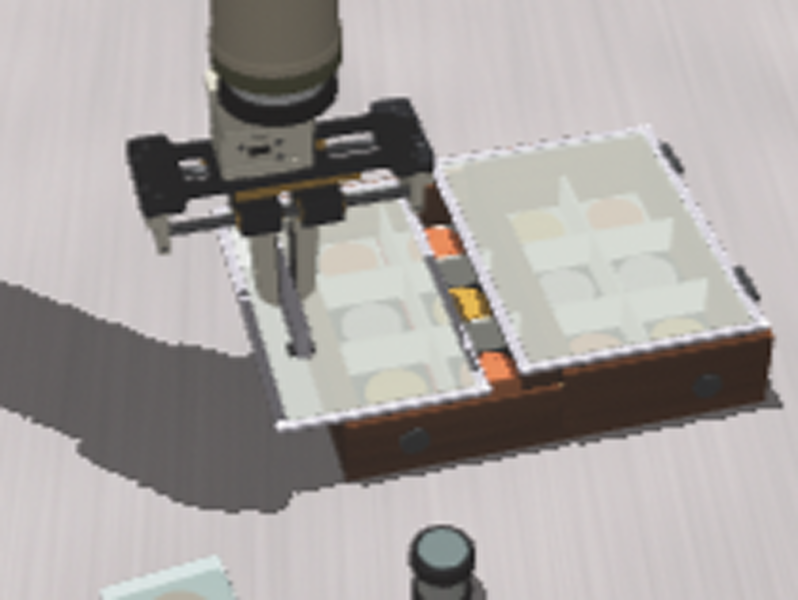

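The side view shows the cover resting level on the front rim, parallel to the leaf and about 20 mm short of its edge. Contact came at the expected height, so I'll raise it about 2 mm and slide it in.

>>> jog_arm(
  motion=[
    [[0, 0, -0.25, 0], [0, 0, -0.25, 0], [0, 0.6, -0.25, 0], [0, 1.2, -0.25, 0], [0, 1.8, -0.25, 0], [0, 2.3, -0.25, 0], [0, 2.6, -0.25, 0], [0, 2.6, -0.25, 0], [0, 2.6, -0.25, 0]],
  ],
)

```text
time: 11.18
eef_pos: [0.5457, -0.2423, 0.0846]
eef_rot: [[-0.196, 0.981, -0.0], [0.981, 0.196, -0.0], [0.0, -0.0, -1.0]]
contact_force: [0.2, -1.4, -3.2]
finger_gap: 0.105
gripper_force: 45.0
```

```bash
python3 - <<'E'
from h import *
s=state();print(s["time"],s["eef_pos"],s["contact_force"],s["wrist_torque"])
im=capture("side");c=camera_info("side");u=w2px(c,[.6,-.25,.05]).astype(int)
x,y=u; cv2.imwrite("pics/s2.png",cv2.resize(im[y-60:y+60,x-80:x+80],None,fx=5,fy=5,interpolation=cv2.INTER_CUBIC))
E
```

```text
11.175 [ 0.54571302 -0.24231102  0.08457052] [ 0.19835762 -1.39366898 -3.16489049] [-0.00816789 -0.03486432  0.02748898]
```

View pics/s2.png

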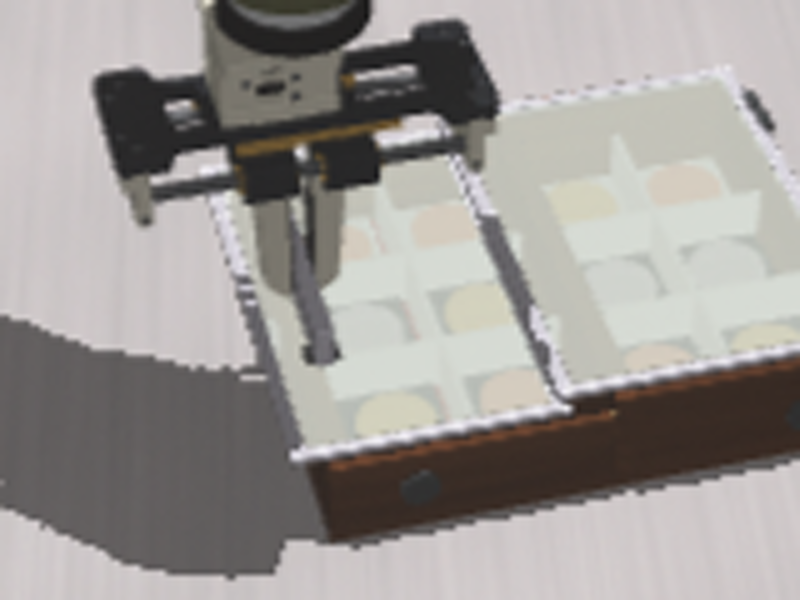

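The cover's edge is now just under the leaf's front edge at about (570,400) in the crop, and the leaf is still flat with no contact force. I'll go on in.

>>> jog_arm(
  motion=[
    [[0, 0.4, 0, 0], [0, 0.8, 0, 0], [0, 1.2, 0, 0], [0, 1.6, 0, 0], [0, 1.9, 0, 0], [0, 2.1, 0, 0], [0, 2.2, 0, 0], [0, 2.2, 0, 0], [0, 2.2, 0, 0]],
  ],
)

```text
time: 12.35
eef_pos: [0.5671, -0.238, 0.0845]
eef_rot: [[-0.196, 0.981, -0.001], [0.981, 0.196, -0.0], [0.0, -0.001, -1.0]]
contact_force: [-0.9, 0.1, -2.3]
finger_gap: 0.106
gripper_force: 45.0
```

>>> jog_arm(
  motion=[
    [[0, 0.05, 0, 0], [0, 0.1, 0, 0], [0, 0.15, 0, 0], [0, 0.2, 0, 0], [0, 0.25, 0, 0], [0, 0.25, 0, 0], [0, 0.25, 0, 0]],
  ],
)

```text
time: 13.22
eef_pos: [0.5671, -0.238, 0.0842]
eef_rot: [[-0.195, 0.981, -0.005], [0.981, 0.195, -0.0], [0.001, -0.005, -1.0]]
contact_force: [-10.8, -0.5, 0.4]
finger_gap: 0.101
gripper_force: 45.0
```

>>> jog_arm(
  motion=[
    [[0, -0.05, 0.08, 0], [0, -0.05, 0.16, 0], [0, -0.05, 0.22, 0], [0, -0.05, 0.25, 0], [0, -0.05, 0.25, 0], [0, -0.05, 0.25, 0]],
  ],
)

```text
time: 13.98
eef_pos: [0.5671, -0.238, 0.0825]
eef_rot: [[-0.195, 0.981, -0.004], [0.981, 0.195, -0.001], [-0.0, -0.004, -1.0]]
contact_force: [-10.5, -0.2, 7.8]
finger_gap: 0.107
gripper_force: 45.0
```

>>> jog_arm(
  motion=[
    [[0, -0.05, 0.02, 0], [0, -0.06, 0.03, 0], [0, -0.06, 0.03, 0], [0, -0.06, 0.03, 0], [0, -0.06, 0.03, 0], [0, -0.06, 0.03, 0]],
  ],
)

```text
time: 14.72
eef_pos: [0.5671, -0.238, 0.0825]
eef_rot: [[-0.195, 0.981, -0.003], [0.981, 0.195, -0.001], [-0.0, -0.003, -1.0]]
contact_force: [-9.7, 0.3, 9.3]
finger_gap: 0.104
gripper_force: 45.0
```

```bash
python3 - <<'E'
from h import *
import pickle
s=state();w=camera_info("wrist");print(s["time"],s["eef_pos"],s["contact_force"],s["wrist_torque"])
a=capture("wrist");im=capture("side");c=camera_info("side");x,y=w2px(c,[.6,-.25,.05]).astype(int)
b=cv2.resize(im[y-60:y+60,x-80:x+80],(400,300),interpolation=cv2.INTER_CUBIC)
cv2.imwrite("pics/f1.png",np.hstack([cv2.resize(a,(400,300)),b])); cv2.imwrite("pics/f1w.png",a)
pickle.dump((s,w),open("w4.pkl","wb"))
E
```

```text
14.725 [ 0.56707876 -0.23801887  0.08246596] [-9.7384784   0.33413035  9.27168067] [1.31689963e-04 1.99357371e+00 6.01553674e-02]
```

View pics/f1.png

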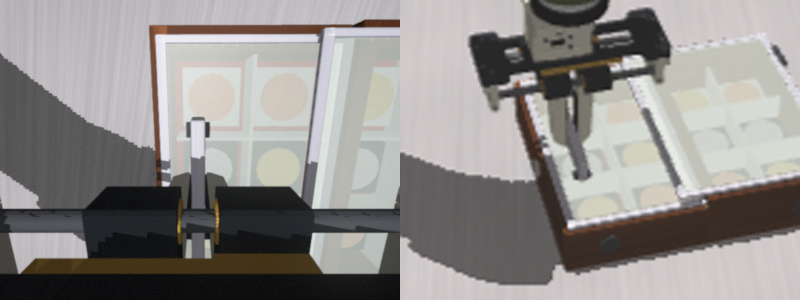

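View pics/f1w.png

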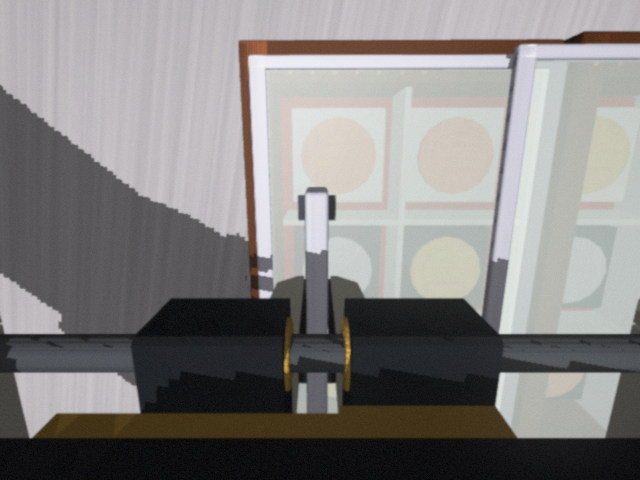

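The cover's left edge is at row ~55 inside the tray's left rim at row ~41. Its front edge is at column ~251, inside the tray front at column ~241. I'll check both margins against the given sizes (6 mm and 5 mm).

```bash
python3 - <<'E'
from h import *
import pickle
s,w=pickle.load(open("w4.pkl","rb"));E=np.array(s["eef_rot"]);p=np.array(s["eef_pos"])
g=cv2.cvtColor(cv2.imread("pics/f1w.png"),6).astype(int)
print(g[34:66,340],g[34:66,440]);print(g[120,232:275])
L=lambda uv,z:((px2w(w,uv,z)-p)@E*1000).round(1)
for c in(340,440):
    d=np.diff(g[34:66,c]);a,b=34.5+np.argmin(d),34.5+np.argmax(d);print(c,a,b,"margin",L((c,a),.05)[0]-L((c,b),.055)[0],L((c,b),.055)[0])
for r in(80,120,160):
    d=np.diff(g[r,232:275]);a,b=232.5+np.argmin(d),232.5+np.argmax(d);print(r,a,b,"margin",L((b,r),.055)[1]-L((a,r),.05)[1],L((b,r),.055)[1])
E
```

```text
[198 196 194 195 192 174 118  84  78  81  82  84  80  79  81  81  80  82
  82  95 138 195 222 230 231 233 233 233 235 235 234 234] [189 193 191 197 191 168 108  79  76  74  79  76  80  75  77  76  76  77
  76  86 134 191 218 222 226 226 225 227 227 227 227 225]
[195 193 196 195 194 196 196 197 194 170 131  95  85  85  85  88  86  85
 111 174 218 230 231 231 232 233 233 235 234 235 235 235 236 233 221 201
 206 211 205 205 202 201 201]
340 39.5 54.5 margin 7.200000000000003 108.6
440 39.5 54.5 margin 7.200000000000003 108.6
80 239.5 248.5 margin 4.900000000000002 -28.2
120 241.5 250.5 margin 5.0 -28.1
160 244.5 252.5 margin 4.700000000000003 -28.0
```

```bash
python3 - <<'E'
from bench import *
s=state();print(s["time"],s["contact_force"]);print(close_job())
E
```

```text
14.825 [-9.91060412  0.24992312 10.33772545]
the job is handed in; nothing more can be done
None
```

The cover is under the leaf, home against the cross bar and flat on the rim, about 1 mm right of even with the tray's sides by the camera; I handed the job in at 14.8 s with the arm still gripping the handle, pressing down with about 10 N and also forward against the bar with about 10 N.

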